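# Unlock the spare-objective case and open its lid

### The arm

A 6-joint arm with a two-finger parallel gripper is mounted at the origin on a cart in front of the work surface, level with it; the furniture and walls round the work are solid. World frame = base frame: x ahead of the robot, y to its left, z up, the work surface at z = 0. Lengths are in mm, angles in rad, forces in N, time in s.
With the tool pointing down it reaches from about 300 to 775 mm from the base axis. Payload 14.6 kg.
Tool frame: the origin (TCP) lies midway between the tips of the shut fingers; the grasp point (between the pads) lies 19 mm behind it; z points along the fingers, y is the line along which they close (so a half turn about z gives the same grasp; the last joint's range is limited). The gripper opens to 94 mm and grips with 3 to 60 N. Pads are 16 mm wide; open, the fingers measure 119 mm over their backs; the gripper's body (75 mm by 177 mm) begins 78 mm behind the grasp point.
Start: joints at [1.169, 0.3, 1.521, -0, 1.321, -0.067], TCP at [180.716, 519.452, 205.446] pointing down, gripper open.
Joint ranges: [-3.03, 3.03], [-0.79, 2.21], [0.23, 2.52], [-1.04, 4.18], [0, 3.07], [-2.55, 2.55]. Speed limits (rad/s): [2.22, 2.22, 2.57, 3.14, 3.14, 3.14].

### API

Orientations are given as a rotation vector (axis times angle).
In Python, from bench import robot gives the robot as it stands. The module is installed in compiled form; this text tells all that it offers.
- The arm moves only by the tool drive_tool, never from a script. Its argument "increments" is one flat list of numbers, 5 for each row, row after row: the gripper command: -1 is fully open, 1 is shut, values between are in proportion, then the shift along the world's x, y, z in units of 40 mm (1.0 is 40 mm), then the turn about the world's z in units of 5 degrees (1.0 is 5 degrees). A call has 1 to 10 rows; each row is the pose to reach, as a shift and turn from the pose commanded when the call began; what a row does not reach only later rows make up. A row lasts 1/8 s, in which the tool goes at most 62.5 mm and 10.7 degrees, less where a joint would pass 70% of its speed; a pose out of reach is approached as far as the arm can. A call with a gripper value outside its range is refused whole. The fingers move at their own pace and stop on an object; "squeeze" is the grip in N (left out, the last holds). Time passes only in rows, so rows that repeat a pose let the fingers close. It gives the time, the measured TCP pose, the force, the opening and the grip force at its end, in the units of the state.
- robot.observe(): the state, without advancing time (a new reading comes with each control period).
- robot.read_camera(name): name is "scene" or "top" or "wrist"; returns a dict with "pixels" (420x560x3 uint8, blue, green, red), "fov_y" (degrees; the focal length in pixels is half the picture's height over the tangent of half this angle, whatever the lens; pixels are square), "cx", "cy" (the principal point, pixels), "eye" and "rotation" of the camera in the world; the wrist camera has in their place "mount" (4x4, takes a point from camera to tool coordinates, whose origin is the TCP and whose axes are the flange's). Camera axes: x right, y up, looking along -z (the intrinsics and any distortion apply to the point x, -y, -z); pixel columns grow to the right and rows downward; lengths in mm; the calibration is good to about 2 mm. A picture is of the moment at which its call begins: read the wrist's pose just before it. There is no depth.
- robot.close_job(): hands the job in; it is judged then, once.
Trained networks look in the newest picture that a camera, given by its name, has taken for a name from the list of things; names that differ only in an ending like _2 or _b are one class to them, and where a whole thing is asked for, a point or a joint stands for the part that bears it (a point fixed in the world has none). Each returns a list of dicts, best first, with "p" (0 to 1); they miss things now and then, are a little off and sometimes report something else, mostly with a low value. They report only what shows in the picture. A call takes as long as a camera call.
- robot.boxes_of(camera, name): "extent" ([centre column, centre row, width, height] in pixels, round what is visible of it).
- robot.regions_of(camera, name): "pixels" (420x560 bool, what is visible of it) and "extent" ([centre column, centre row, width, height] in pixels, round what is visible of it).
- robot.landmark_of(camera, name): "point" ([column, row] in pixels: a listed point, or the origin of a listed thing).
The state is a dict: "time_s": time; "joint_positions": joint angles; "dq": joint speeds; "joint_efforts": joint torques, N m; "tool_pos": TCP position; "ee_rot": TCP orientation; "wrist_force": force on the tool from outside, world axes, zero at the start; "wrist_torque": the same for the moment, N m; "gripper_width": finger opening in mm; "gripper_force": force on a finger pad.
Only numpy, scipy, OpenCV 4.12 (cv2) and the standard library are available. Lean on these libraries where they do the work, as an engineer would, in place of code of your own. Each camera call takes 0.05 s, during which the arm holds its last target. There are 200 camera calls.

### The job

Unlock the grey steel case and open it: take the red-headed key from its stand, feel for the slot in the keyhole in the lid, push the key fully home, turn it clockwise until the bolt lets go, and leave it home in the lock; go gently, the key must never be pressed or wrenched against the lock with more than 25 N. Then swing the lid up by its black handle to about 60 degrees so that it stays open, and leave the other things on the table where they are.

Things in the scene. Friction and masses are not known exactly. Their poses are not given: they have to be found in the camera images.
- case: Grey sheet-steel case, fixed to the table, 170 (x) x 230 (y) x 70 mm without its lid. Origin: centre of its underside; x points from the front to the hinge side, y to its left, z up. The lid overlaps it by about 5 mm all round; the lid's flat top is 78 mm over the table when shut. A hidden bolt under the lock holds the lid.
- case_lid (a joint): The lid's hinge: 0 shut, positive open, stop at 1.3 rad. Its axis runs along the case's y at the case's x = +91 mm, z = 70 mm; the front edge swings up and back. The hinge is stiff (0.5 N m of friction, a 0.35 kg lid: 5 to 6 N at the handle) and the lid stays where it is left. Locked, it gives less than 0.02 rad.
- keyhole (a point): Middle of the lock's mouth, on the lock's axis, on top of its round steel rose (36 mm across with a 21 mm opening, 3 mm high; top 81 mm over the table with the lid shut; then at (-55, -55, 81) mm in case coordinates). Its axes are the lid's: z up out of the lid, x towards the hinge, y left.
- slot (a point): Centre of the key slot, 17.4 x 4.4 mm, in the brass face of the turning plug, on the lock's axis 1.5 mm below the mouth; axes as keyhole. Locked, the plug has play: its slot's long side may stand anywhere from 0.6 rad counter-clockwise to 0.75 rad clockwise of x (from above), is not measured (this point does not turn with it), and stiffly stays so (0.07 N m). The key enters either way round.
- key_home (a point): Where the key's tip stands when fully home: 30 mm below the mouth, collar on the rose; axes as keyhole. Over the last 7 mm the tip presses in a spring pin (2 to 5 N). Only within about 2 mm of home does the plug turn past 0.82 rad: clockwise from above (about -z), to a stop at 1.35 rad from x; the bolt is free from 1.05 rad. Plug and key then stay as left, the key by its weight.
- handle (a point): Middle of the black bow handle's bar near the front edge of the lid: round bar 10 mm thick, straight over 68 mm along y, its axis 34 mm over the lid's top (112 mm over the table when shut). In case coordinates (-69, 52, 112) mm with the lid shut.
- key: Key with a flat red head, loose, about 45 g, standing blade down in its stand. Origin: the tip of the blade; z from the tip to the head (up as it stands), x across the wide side of blade and head, y across the thin side. Blade 16 (x) x 3.2 (y) mm, 30 mm long; then a round collar, 28 mm across, 4 mm thick; then the red head, 28 (x) x 9 (y) mm, from z = 34 to 78 mm.
- key_tip (a point): The tip of the key's blade, on its axis (the same point and axes as the key's origin).
- key_head (a point): Middle of the red head, on the key's axis, 60 mm above the tip: the place to grip, across y.
- key_stand: Square grey stand 60 x 60 mm, 36 mm high, fixed, with a 19.5 x 6.5 mm slot right through to its foot in which the key stands loosely, the collar resting on top. Origin: centre of its underside.
- eyepiece: Bystander: black spare eyepiece, 41 mm across, 52 mm high. Origin: centre of its underside. Leave it alone.
- dropper: Bystander: brown dropper bottle, 28 mm across, 70 mm high. Origin: centre of its underside. Leave it alone.
- counter: Bystander: white hand tally counter, 41 x 48 x 33 mm. Origin: centre of its underside. Leave it alone.
- tissue: Bystander: flat packet of lens tissue, 72 x 110 x 13 mm. Origin: centre of its underside. Leave it alone.

How it is judged:
By the outcome, as a careful person would: the job done as asked, in the order asked, and still so for the second after the job is handed in, with the robot touching nothing.
It also fails if it takes over 72 s, if anything falls off the work surface, if the arm or the gripper's body presses on something with over 40 N, if the wrist force passes 120 N, or if a joint passes its speed limit or range.

## Working session

There is one attempt and no reset: what is moved stays moved. The work goes in short steps, Python scripts to look and compute and a tool call to move; the robot and the scene stay as the last step left them, time stands still between calls to the robot, and variables do not carry over. Pictures are saved under pics/ and viewed, at most 12 in all, crops included, and the job is handed in when it is done.

Besides the shell and the picture viewer there is one more tool, called after "Request:" by a JSON object that holds its "op" and its "data". drive_tool: Moves the arm, as the interface text tells. Its arguments: {"type":"object","properties":{"increments":{"type":"array"},"squeeze":{"type":"number"}},"required":["increments"]}

```bash
mkdir -p pics; cat > h.py <<'E'
import numpy as np, cv2
from scipy.spatial.transform import Rotation as R
from bench import robot
def cam(name, save=None):
    s=robot.observe(); c=robot.read_camera(name)
    if 'mount' in c:
        T=np.eye(4);T[:3,:3]=R.from_rotvec(s['ee_rot']).as_matrix();T[:3,3]=s['tool_pos']
        M=T@np.array(c['mount']);c['eye']=M[:3,3];c['rotation']=M[:3,:3]
    c['eye']=np.array(c['eye']);c['rotation']=np.array(c['rotation'])
    if save: cv2.imwrite('pics/'+save,c['pixels'])
    return c
def K(c):
    f=c['pixels'].shape[0]/2/np.tan(np.radians(c['fov_y'])/2)
    return f
def ray(c,p):
    f=K(c);d=c['rotation']@np.array([(p[0]-c['cx'])/f,-(p[1]-c['cy'])/f,-1]);return d/np.linalg.norm(d)
def proj(c,X):
    v=c['rotation'].T@(np.asarray(X,float)-c['eye']);f=K(c)
    return np.array([c['cx']+f*v[0]/-v[2],c['cy']-f*v[1]/-v[2]])
def atz(c,p,z):
    d=ray(c,p);return c['eye']+d*(z-c['eye'][2])/d[2]
def tri(obs):
    A=0;b=0;Ps=[]
    for c,p in obs:
        d=ray(c,p);P=np.eye(3)-np.outer(d,d);A=A+P;b=b+P@c['eye'];Ps.append((P,c['eye']))
    X=np.linalg.solve(A,b);return X,[np.linalg.norm(P@(X-e)) for P,e in Ps]
E
python3 - <<'E'
from h import *
np.set_printoptions(precision=1,suppress=True)
C={}
names=['keyhole','slot','handle','key_tip','key_head','key','key_stand','case','eyepiece','dropper','counter','tissue','case_lid']
L={}
for n in ['scene','top','wrist']:
    C[n]=cam(n,n+'0.png'); c=C[n]
    print(n,{k:v for k,v in c.items() if k not in('pixels',)})
    for m in names:
        l=robot.landmark_of(n,m) if m!='case_lid' else []
        if l: L[n,m]=l[0]['point']; print(n,m,np.array(l[0]['point']),round(l[0]['p'],2))
for m in names:
    o=[(C[n],L[n,m]) for n in C if (n,m) in L]
    if len(o)>1: print(m,*tri(o))
print(robot.observe())
E
```

```text
scene {'fov_y': 49.45934990656927, 'cx': 276.1276432914821, 'cy': 207.237775437329, 'eye': array([ 248.3, -452.2,  710.5]), 'rotation': array([ 0.8, -0.2, -0.5])}
scene keyhole [237.2 252.2] 0.89
scene slot [243.1 253.5] 0.58
scene handle [205.2 214.7] 0.77
scene key_tip [183.2 191.3] 0.67
scene key_head [174.4 171.2] 0.69
scene key [181.8 192.5] 0.72
scene key_stand [182.7 192.2] 0.57
scene case [249.3 252.6] 0.63
scene eyepiece [311.5 335.1] 0.95
scene dropper [233.5 187. ] 0.64
scene counter [380.5 288.9] 0.56
scene tissue [371.9 241.2] 0.8
top {'fov_y': 51.09975010042807, 'cx': 269.5646933858166, 'cy': 210.98521522356077, 'eye': array([ 507.5,  149.2, 1232.6]), 'rotation': array([ 0.1, -0.1, -1.6])}
top keyhole [290.9 266.5] 0.88
top slot [292.2 266. ] 0.57
top handle [250.8 277.2] 0.55
top key_head [172.7 262.8] 0.49
top key [174.6 260.8] 0.5
top key_stand [174.9 260.2] 0.56
top case [267.3 247.1] 0.86
top eyepiece [352.5 252. ] 0.66
top dropper [191.7 217.3] 0.62
top counter [347.6 191.3] 0.72
top tissue [307.  165.3] 0.83
wrist {'fov_y': 68.34709036812696, 'cx': 278.6205619089
[... 1063 characters left out ...]
1699420133)]
dropper [ 377.9 -151.5  971.5] [np.float64(808.3116994201332), np.float64(808.311699420133)]
counter [ 377.9 -151.5  971.5] [np.float64(808.3116994201332), np.float64(808.311699420133)]
tissue [ 377.9 -151.5  971.5] [np.float64(808.3116994201332), np.float64(808.311699420133)]
{'time_s': 1.95, 'joint_positions': array([ 1.2,  0.3,  1.5, -0. ,  1.3, -0.1]), 'dq': array([-0.,  0.,  0.,  0., -0., -0.]), 'joint_efforts': array([ -0. , -53.2, -35.3,   0.1,   0. ,  -0. ]), 'tool_pos': array([180.7, 519.5, 205.5]), 'ee_rot': array([0.5, 3.1, 0. ]), 'wrist_force': array([ 0.4,  0.5, -0.3]), 'wrist_torque': array([-0., -0., -0.]), 'gripper_force': 0.0, 'gripper_width': 93.97504876990394}
```

```bash
sed -i "s/c\['rotation'\]=np.array(c\['rotation'\])/r=np.array(c['rotation']);c['rotation']=r if r.ndim==2 else R.from_rotvec(r).as_matrix()/" h.py
python3 - <<'E'
from h import *
np.set_printoptions(precision=1,suppress=True)
C={n:cam(n) for n in['scene','top']}
L={'keyhole':([237.2,252.2],[290.9,266.5]),'slot':([243.1,253.5],[292.2,266]),'handle':([205.2,214.7],[250.8,277.2]),'key_head':([174.4,171.2],[172.7,262.8]),'key':([181.8,192.5],[174.6,260.8]),'case':([249.3,252.6],[267.3,247.1]),'stand':([182.7,192.2],[174.9,260.2]),
'eyep':([311.5,335.1],[352.5,252]),'dropper':([233.5,187],[191.7,217.3]),'counter':([380.5,288.9],[347.6,191.3]),'tissue':([371.9,241.2],[307,165.3])}
for m,(a,b) in L.items(): print(m,*tri([(C['scene'],a),(C['top'],b)]))
print(C['top']['pixels'].shape)
a=cv2.resize(C['scene']['pixels'][120:380,130:430],None,fx=1.33,fy=1.33); b=cv2.resize(C['top']['pixels'][120:320,140:390],None,fx=1.6,fy=1.6)
h=max(a.shape[0],b.shape[0]);I=np.zeros((h,a.shape[1]+b.shape[1],3),np.uint8);I[:a.shape[0],:a.shape[1]]=a;I[:b.shape[0],a.shape[1]:]=b
print(I.shape);cv2.imwrite('pics/a.png',I)
E
```

```text
keyhole [500.3  89.3  85.2] [np.float64(2.674604274300641), np.float64(2.6746042743006897)]
slot [505.3  84.2  82.5] [np.float64(1.3594551336667209), np.float64(1.3594551336667753)]
handle [478.6 188.9 115.5] [np.float64(4.228124580581243), np.float64(4.22812458058127)]
key_head [504.7 395.9  84.1] [np.float64(3.077380611041855), np.float64(3.0773806110418938)]
key [512.7 406.    9.8] [np.float64(0.5483909679559665), np.float64(0.5483909679562081)]
case [554.6 150.6  -2.3] [np.float64(0.830280423089547), np.float64(0.8302804230896604)]
stand [514.5 405.   10.5] [np.float64(0.3453653413978272), np.float64(0.3453653413977075)]
eyep [544.7 -88.   -0.4] [np.float64(0.6186477326633094), np.float64(0.6186477326633032)]
dropper [634.4 365.3  -0.1] [np.float64(1.4302739419787953), np.float64(1.4302739419788608)]
counter [718.2 -76.5  -1.5] [np.float64(1.1121699510067473), np.float64(1.112169951006652)]
tissue [795.5  37.5  -8.5] [np.float64(3.5115774571096035), np.float64(3.5115774571094205)]
(420, 560, 3)
(346, 799, 3)
```

View pics/a.png

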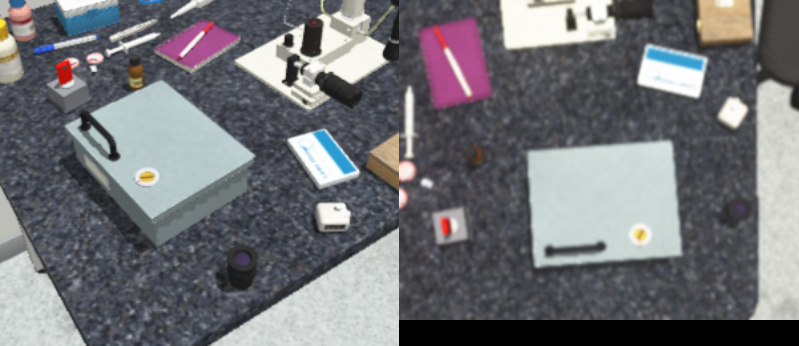

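Request:
{"op": "drive_tool", "data": {"increments": [-1, 1.4, -0.5, 0.6, 0, -1, 2.8, -1, 1.2, 0, -1, 4.2, -1.5, 1.4, 0, -1, 5.6, -2, 1.4, 0, -1, 7, -2.5, 1.4, 0, -1, 8.2, -2.9, 1.4, 0, -1, 8.2, -2.9, 1.4, 0, -1, 8.2, -2.9, 1.4, 0]}}

```text
time_s: 3.05
tool_pos: [508.4, 403.6, 261.2]
ee_rot: [-0.524, -3.097, 0.0]
wrist_force: [-1.1, 0.3, 0.1]
gripper_width: 94.0
gripper_force: 0.0
```

```bash
cat > look.py <<'E'
from h import *
import sys,pickle
np.set_printoptions(precision=1,suppress=True)
tag=sys.argv[1]; c=cam('wrist',tag+'.png'); s=robot.observe()
print(s['time_s'],s['tool_pos'],s['ee_rot'])
out={}
for m in sys.argv[2:]:
    l=robot.landmark_of('wrist',m); out[m]=l[0]['point'] if l else None
    print(m,[(np.round(k['point'],1),round(k['p'],2)) for k in l[:2]])
pickle.dump((c,out),open(tag+'.pkl','wb'))
E
python3 look.py w1 key_head key_tip key_stand dropper
```

```text
3.1 [508.  403.9 261.6] [-0.5 -3.1 -0. ]
key_head [(array([284.9, 191.4]), 0.59)]
key_tip [(array([283.4, 184.3]), 0.81), (array([133.4, 397.5]), 0.53)]
key_stand [(array([283.1, 181.5]), 0.78)]
dropper [(array([285.4, 263.5]), 0.82)]
```

View pics/w1.png

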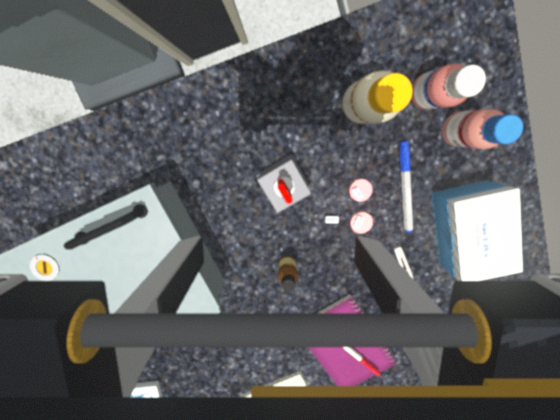

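```bash
cat > fit.py <<'E'
from h import *
import pickle,sys
from scipy.optimize import minimize
def box(c,T,yaw,zs,hx,hy):
    Rz=R.from_euler('z',yaw).as_matrix()
    return np.array([proj(c,T+Rz@np.array([a*hx,b*hy,z])) for a in(-1,1) for b in(-1,1) for z in zs])
def redmask(c,near,r=60):
    h=cv2.cvtColor(c['pixels'],cv2.COLOR_BGR2HSV)
    m=(((h[...,0]<8)|(h[...,0]>172))&(h[...,1]>150)&(h[...,2]>60)).astype(np.uint8)
    k=np.zeros_like(m);cv2.circle(k,tuple(int(v) for v in near),r,1,-1);return m*k
def cost(p,obs,zs=(34,78),hx=14,hy=4.5,S=4):
    J=0
    for c,m,o in obs:
        q=(box(c,np.array(p[:3]),p[3],zs,hx,hy)-o+.5)*S
        im=np.zeros_like(m);cv2.fillConvexPoly(im,cv2.convexHull(np.round(q*16).astype(np.int32)),1,shift=4)
        J+=1-(im&m).sum()/max(1,(im|m).sum())
    return J
def prep(c,near,r=40,S=4):
    m=redmask(c,near,r);x0,y0=int(near[0])-50,int(near[1])-50
    x0=max(x0,0);y0=max(y0,0)
    m=cv2.resize(m[y0:y0+100,x0:x0+100].astype(np.float32),None,fx=S,fy=S,interpolation=cv2.INTER_LINEAR)
    return c,(m>.5).astype(np.uint8),np.array([x0,y0])
def fit(obs,x0,fixz=None):
    best=None
    for yaw in np.arange(-1.5,1.6,.2):
        f=(lambda p:cost(p,obs)) if fixz is None else (lambda p:cost([p[0],p[1],fixz,p[3]],obs))
        r=minimize(f,[*x0,yaw],method='Nelder-Mead',options=dict(initial_simplex=np.array([[*x0,yaw]]+[[*(np.array(x0)+d),yaw+e] for d,e in(((6,0,0),0),((0,6,0),0),((0,0,6),0),((0,0,0),.2))]),maxiter=250))
        if best is None or r.fun<best.fun: best=r
    return best
E
python3 - <<'E'
from fit import *
np.set_printoptions(precision=3,suppress=True)
w,_=pickle.load(open('w1.pkl','rb'))
s=cam('scene');t=cam('top')
O={'w':prep(w,(285,191),25),'s':prep(s,(174,171),30),'t':prep(t,(173,262),20)}
for k in ['w','s','t','ws','wst']:
    o=[O[i] for i in k]; print(k,[int(i[1].sum()/16) for i in o])
    if len(k)>1: r=fit(o,(512,405,6)); print('free',r.x,r.fun)
    r=fit(o,(512,405,6),6); print('z6',r.x,r.fun)
E
```

```text
w [158]
z6 [515.836 407.438  19.151  -0.009] 0.3824896062606994
s [153]
z6 [514.092 413.834  10.95    0.624] 0.21231979030144166
t [0]
z6 [512.  405.    6.   -1.5] 1.0
ws [158, 153]
free [512.746 407.798   7.566  -0.001] 0.7125147864712841
z6 [513.894 407.898   4.807   0.003] 0.7225592939878654
wst [158, 153, 0]
free [512.746 407.798   7.566  -0.001] 1.7125147864712842
z6 [513.894 407.898   4.807   0.003] 1.7225592939878656
```

Request:
{"op": "drive_tool", "data": {"increments": [-1, 0.1, 0.05, -1.2, 0, -1, 0.1, 0.05, -2.4, 0, -1, 0.1, 0.05, -2.4, 0]}}

```text
time_s: 3.78
tool_pos: [511.3, 404.7, 162.4]
ee_rot: [-0.522, -3.093, 0.007]
wrist_force: [-0.7, -0.4, 0.6]
gripper_width: 93.7
gripper_force: 0.0
```

```bash
python3 look.py w2 key_head key_tip; python3 - <<'E'
from fit import *
np.set_printoptions(precision=3,suppress=True)
w,o=pickle.load(open('w2.pkl','rb'))
n=o['key_head'];x,y=[int(v) for v in n]
I=w['pixels'][max(0,y-80):y+80,x-80:x+80]
cv2.imwrite('pics/b.png',cv2.resize(I,None,fx=3,fy=3,interpolation=cv2.INTER_CUBIC))
E
```

```text
3.825 [512.4 405.5 165.6] [-0.5 -3.1  0. ]
key_head [(array([282. , 210.1]), 0.71)]
key_tip []
```

View pics/b.png

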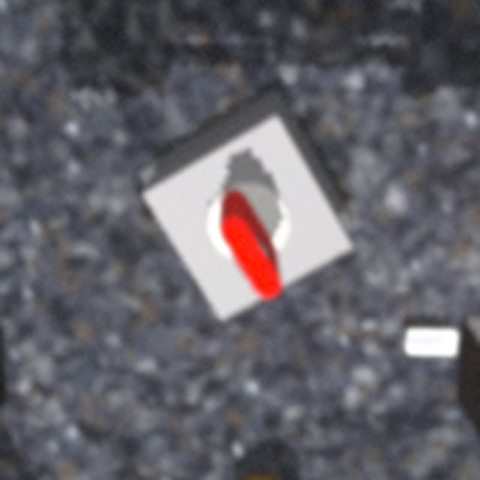

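```bash
python3 - <<'E'
from fit import *
np.set_printoptions(precision=2,suppress=True)
w,o=pickle.load(open('w2.pkl','rb'))
c=[(145,193),(278,113),(352,247),(222,321)]
P=[np.array(p)/3+[202,130] for p in c]
W=np.array([atz(w,p,36) for p in P]);print(W,W.mean(0))
for i in range(4):
    d=W[(i+1)%4]-W[i];print(np.linalg.norm(d),np.degrees(np.arctan2(d[1],d[0])))
hsv=cv2.cvtColor(w['pixels'],cv2.COLOR_BGR2HSV)
m=((hsv[...,0]<10)|(hsv[...,0]>170))&(hsv[...,1]>120)&(hsv[...,2]>40)
k=np.zeros(m.shape,np.uint8);cv2.circle(k,(282,210),30,1,-1);m=(m&(k>0)).astype(np.uint8);print(m.sum())
for near in [(282,210)]:
    x0,y0=near[0]-50,near[1]-50
    mm=(cv2.resize(m[y0:y0+100,x0:x0+100].astype(np.float32),None,fx=4,fy=4)>.5).astype(np.uint8)
    ob=[(w,mm,np.array([x0,y0]))]
    r=fit(ob,(513,405,6),6);print(r.x,r.fun)
    r=fit(ob,(513,405,6));print(r.x,r.fun)
# top face bright: project rect at z=84
print(atz(w,(202+250/3,130+245/3),84))
s=robot.observe();print(R.from_rotvec(s['ee_rot']).as_matrix(), s['joint_positions'])
E
```

```text
[[494.26 378.17  36.  ]
 [483.31 429.1   36.  ]
 [535.1  438.6   36.  ]
 [545.94 387.68  36.  ]] [514.65 408.39  36.  ]
52.09838034713577 102.12830626546891
52.647332601099045 10.390672208836191
52.06398237945064 -77.98416722051141
52.544139654843995 -169.57510641937327
389
[515.69 407.85  -2.44   0.02] 0.24737868812484765
[529.29 403.85 -46.85   0.16] 0.11270584680465323
[510.44 409.32  84.  ]
[[-0.94  0.33  0.  ]
 [ 0.33  0.94  0.  ]
 [-0.    0.   -1.  ]] [ 0.61  0.56  1.24 -0.    1.34 -0.62]
```

Request:
{"op": "drive_tool", "data": {"increments": [-1, 0.02, 0.02, -0.4, 2, -1, 0.05, 0.05, -0.8, 4, -1, 0.06, 0.07, -1, 6.1, -1, 0.06, 0.07, -1, 6.1]}}

```text
time_s: 4.42
tool_pos: [515.6, 408.7, 127.2]
ee_rot: [-0.308, 3.125, 0.002]
wrist_force: [-0.6, -0.1, 0.1]
gripper_width: 94.0
gripper_force: 0.0
```

```bash
python3 look.py w3 key_head key_tip; python3 - <<'E'
from fit import *
np.set_printoptions(precision=2,suppress=True)
w2,o=pickle.load(open('w2.pkl','rb'));print('collar w2',atz(w2,(284.7,203.5),40))
w,o=pickle.load(open('w3.pkl','rb'))
n=proj(w,(514.6,408.4,50));x,y=[int(v) for v in n];print(x-90,y-90, 'tcp px',proj(w,robot.observe()['tool_pos']))
I=w['pixels'][y-90:y+90,x-90:x+90]
cv2.imwrite('pics/c.png',cv2.resize(I,None,fx=3,fy=3,interpolation=cv2.INTER_CUBIC))
print(robot.observe()['tool_pos'],R.from_rotvec(robot.observe()['ee_rot']).as_matrix())
E
```

```text
4.475 [515.7 408.7 127.4] [-0.3  3.1  0. ]
key_head [(array([278.8, 220.5]), 0.94)]
key_tip []
collar w2 [513.72 408.25  40.  ]
190 123 tcp px [280.87 249.48]
[515.6  408.58 127.13] [[-0.98 -0.19  0.  ]
 [-0.19  0.98  0.  ]
 [-0.    0.   -1.  ]]
```

View pics/c.png

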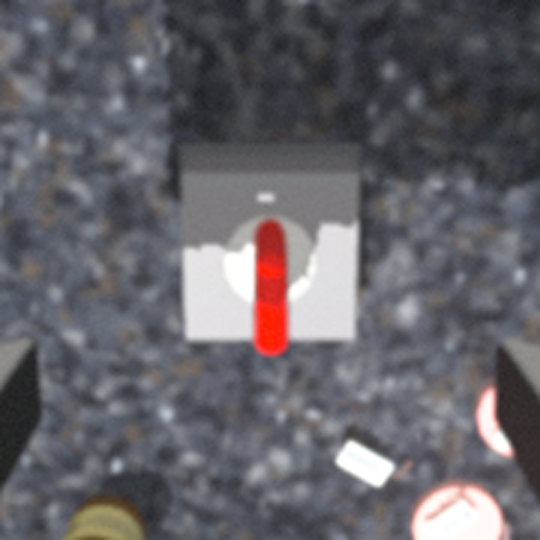

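Request:
{"op": "drive_tool", "data": {"increments": [-1, -0.02, 0, -1, 0, -1, -0.02, 0, -1.8, 0, -1, -0.02, 0, -2, 0, -1, -0.02, 0, -2, 0, 1, -0.02, 0, -2, 0, 1, -0.02, 0, -2, 0, 1, -0.02, 0, -2, 0, 1, -0.02, 0, -2, 0, 1, -0.02, 0, -2, 0], "squeeze": 25}}

```text
time_s: 5.7
tool_pos: [514.3, 408.3, 45.5]
ee_rot: [0.31, -3.126, -0.0]
wrist_force: [0.6, -0.1, -0.8]
gripper_width: 47.0
gripper_force: 0.0
```

Request:
{"op": "drive_tool", "data": {"increments": [1, 0, 0, 0, 0, 1, 0, 0, 0, 0, 1, 0, 0, 0, 0, 1, 0, 0, 0, 0, 1, 0, 0, 0, 0, 1, 0, 0, 0, 0]}}

```text
time_s: 6.45
tool_pos: [514.3, 408.3, 45.5]
ee_rot: [-0.31, 3.126, 0.0]
wrist_force: [-0.7, 0.0, 0.3]
gripper_width: 8.4
gripper_force: 25.0
```

Request:
{"op": "drive_tool", "data": {"increments": [1, 0, 0, 1, 0, 1, 0, 0, 2.2, 0, 1, 0, -0.5, 3.4, 0, 1, 0.1, -1.8, 3.9, 0, 1, 0.2, -3.2, 3.9, 0, 1, 0.3, -4.6, 3.9, 0, 1, 0.5, -5.9, 3.9, 0, 1, 0.5, -6.9, 3.9, 0, 1, 0.5, -6.9, 3.9, 0]}}

```text
time_s: 7.58
tool_pos: [534.5, 130.1, 201.7]
ee_rot: [-0.305, 3.127, -0.0]
wrist_force: [0.7, 0.3, -0.1]
gripper_width: 8.8
gripper_force: 25.0
```

```bash
python3 look.py v1 keyhole slot handle key_tip key_head
```

```text
7.625 [534.4 131.5 201.7] [-0.3  3.1  0. ]
keyhole [(array([244.1, 164.1]), 0.76)]
slot [(array([242.6, 164.1]), 0.78)]
handle [(array([363.1, 169.5]), 0.83)]
key_tip [(array([279.9, 226.5]), 0.88)]
key_head [(array([279.6, 263.5]), 0.55)]
```

View pics/v1.png

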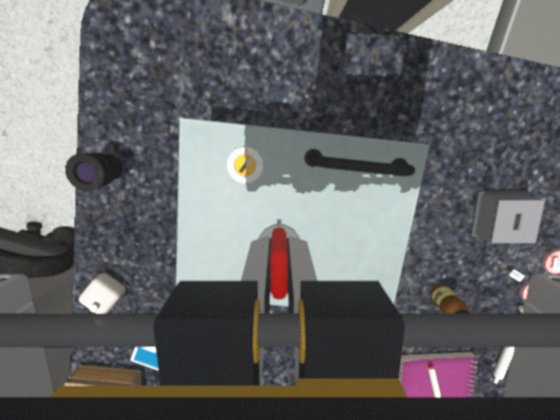

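Request:
{"op": "drive_tool", "data": {"increments": [1, -0.1, -0.7, -0.5, 0, 1, -0.2, -1.1, -1, 0, 1, -0.2, -1.1, -1.2, 0, 1, -0.2, -1.1, -1.2, 0]}}

```text
time_s: 8.38
tool_pos: [526.4, 89.1, 153.4]
ee_rot: [0.311, -3.126, -0.0]
wrist_force: [0.2, 0.2, -0.2]
gripper_width: 9.1
gripper_force: 25.0
```

```bash
python3 look.py v2 keyhole slot handle key_tip key_head; python3 - <<'E'
from fit import *
np.set_printoptions(precision=2,suppress=True)
a,o1=pickle.load(open('v1.pkl','rb'));w,o=pickle.load(open('v2.pkl','rb'))
for m in ['keyhole','slot','handle']:
    if o[m] is not None: print(m,*tri([(a,o1[m]),(w,o[m])]))
print(atz(w,o['keyhole'],81),atz(a,o1['keyhole'],81),atz(a,o1['handle'],112))
x,y=[int(v) for v in o['keyhole']];print(x-40,y-40)
I=w['pixels'][y-40:y+40,x-40:x+40]
cv2.imwrite('pics/d.png',cv2.resize(I,None,fx=7,fy=7,interpolation=cv2.INTER_CUBIC))
E
```

```text
8.425 [526.6  89.1 153.9] [-0.3  3.1  0. ]
keyhole [(array([284. , 189.1]), 0.75)]
slot [(array([286.2, 190.2]), 0.77), (array([283.3, 186.3]), 0.49)]
handle [(array([433.7, 196.9]), 0.96)]
key_tip [(array([282. , 228.1]), 0.85)]
key_head [(array([280.3, 266.5]), 0.76)]
keyhole [503.88  87.58  73.56] [np.float64(0.14005031151504677), np.float64(0.14005031151501326)]
slot [500.92  88.15  94.09] [np.float64(0.5938199473789002), np.float64(0.5938199473789539)]
handle [481.7  193.41 113.11] [np.float64(1.4641890236717234), np.float64(1.464189023671665)]
[502.33  87.21  81.  ] [503.    88.17  81.  ] [483.24 193.52 112.  ]
244 149
```

View pics/d.png

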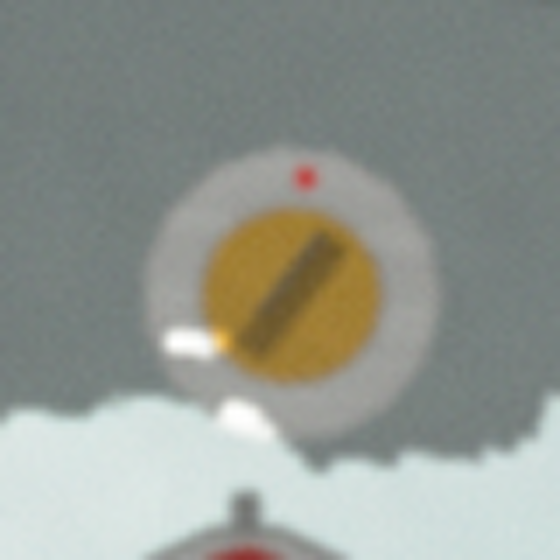

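```bash
python3 - <<'E'
from fit import *
np.set_printoptions(precision=2,suppress=True)
a,o1=pickle.load(open('v1.pkl','rb'));w,o=pickle.load(open('v2.pkl','rb'))
off=np.array([244,149])
g=lambda x,y:off-.0+(np.array([x,y])+.5)/7-.5
c=atz(w,g(292,293),81);p,q=atz(w,g(245,350),79.5),atz(w,g(335,238),79.5)
print('rose',c,'slot c',(p+q)/2,'len',np.linalg.norm(p-q),'ang',np.degrees(np.arctan2(*(p-q)[1::-1])))
# brass/rose auto in both
for n,im in(('v2',w),('v1',a)):
    h=cv2.cvtColor(im['pixels'],cv2.COLOR_BGR2HSV);m=((h[...,0]>14)&(h[...,0]<32)&(h[...,1]>110)).astype(np.uint8)
    k=np.zeros_like(m);cv2.circle(k,tuple(int(v) for v in (o if n=='v2' else o1)['keyhole']),16,1,-1);m*=k
    cnt=np.vstack(cv2.findContours(m,cv2.RETR_EXTERNAL,cv2.CHAIN_APPROX_NONE)[0]);e=cv2.fitEllipse(cv2.convexHull(cnt))
    print(n,e,atz(im,e[0],79.5))
    # lid corners? key tip at expected z
    s=np.array
t1=np.array([534.4,131.5,201.7]);t2=np.array([526.6,89.1,153.9])
for im,oo,t in((a,o1,t1),(w,o,t2)):
    print('tip',atz(im,oo['key_tip'],t[2]-40)-t, 'pred px',proj(im,t-[0,0,40]),oo['key_tip'])
r=o['handle'];print('handle',atz(w,r,112))
d=robot.observe()['ee_rot'];print(R.from_rotvec(d).as_matrix()[:,:2])
E
```

```text
rose [503.21  88.48  81.  ] slot c [503.73  88.34  79.5 ] len 17.321264994895223 ang -26.665398010409188
v2 ((285.0832824707031, 190.7364959716797), (23.65812873840332, 24.32400131225586), 87.36727142333984) [503.8   88.46  79.5 ]
v1 ((244.61685180664062, 164.79794311523438), (20.31903839111328, 20.720041275024414), 140.4070281982422) [503.77  88.65  79.5 ]
tip [ -1.77  -2.35 -40.  ] pred px [282.51 229.29] [279.9, 226.5]
tip [ -1.25   0.78 -40.  ] pred px [280.64 229.46] [282.0, 228.1]
handle [480.38 194.22 112.  ]
[[-0.98 -0.2 ]
 [-0.2   0.98]
 [-0.   -0.  ]]
```

```bash
python3 - <<'E'
from fit import *
np.set_printoptions(precision=2,suppress=True)
w,o=pickle.load(open('v2.pkl','rb'));t=np.array([526.6,89.1,153.9])
I=w['pixels'][205:275,245:315];cv2.imwrite('pics/e.png',cv2.resize(I,None,fx=8,fy=8,interpolation=cv2.INTER_CUBIC))
ux=np.array([.98,.2,0])
for k in(-8,0,8): print(k,(proj(w,t+ux*k-[0,0,39.5])-[245,205]+.5)*8)
for k in(-14,14): print('collar bottom/top',k,(proj(w,t+ux*k-[0,0,9.5])-[245,205]+.5)*8,(proj(w,t+ux*k-[0,0,5.5])-[245,205]+.5)*8)
for k in(-14,14): print('head top',k,(proj(w,t+ux*k+[0,0,38.5])-[245,205]+.5)*8)
E
```

```text
-8 [289.14 119.19]
0 [289.18 201.38]
8 [289.22 282.13]
collar bottom/top -14 [291.37 155.94] [291.72 171.43]
collar bottom/top 14 [291.45 477.98] [291.79 499.1 ]
head top -14 [296.77 393.94]
head top 14 [296.64 799.35]
```

View pics/e.png

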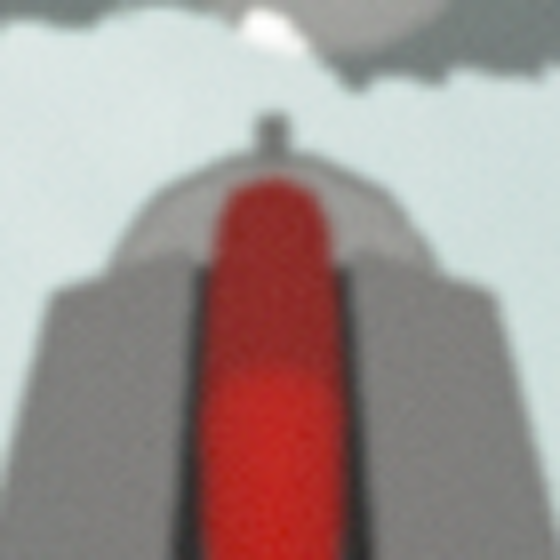

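Request:
{"op": "drive_tool", "data": {"increments": [1, -0.03, -0.1, -0.2, -2, 1, -0.06, -0.2, -0.4, -4, 1, -0.09, -0.25, -0.5, -6, 1, -0.09, -0.25, -0.5, -7.6, 1, -0.09, -0.25, -0.5, -7.6, 1, -0.09, -0.25, -0.5, -7.6]}}

```text
time_s: 9.43
tool_pos: [522.8, 78.3, 133.6]
ee_rot: [0.72, 3.058, 0.0]
wrist_force: [-1.5, 0.1, -1.0]
gripper_width: 8.9
gripper_force: 25.0
```

```bash
python3 - <<'E'
from fit import *
np.set_printoptions(precision=2,suppress=True)
w=cam('wrist','v3.png');s=robot.observe();t=s['tool_pos'];Rt=R.from_rotvec(s['ee_rot']).as_matrix()
pickle.dump((w,s),open('v3.pkl','wb'))
x,y=230,155
I=w['pixels'][y:y+95,x:x+100];cv2.imwrite('pics/f.png',cv2.resize(I,None,fx=6,fy=6,interpolation=cv2.INTER_CUBIC))
g=lambda X:(proj(w,X)-[x,y]+.5)*6
ux=-Rt[:,0]; print(t,ux,s['time_s'],s['wrist_force'])
for k in(-8,0,8): print(k,g(t+ux*k-[0,0,39.5]))
S=np.array([503.6,89,79.5]);print('slot',g(S),g(S-8.7*ux),g(S+8.7*ux))
E
```

```text
[522.8   78.31 133.59] [ 0.89 -0.45  0.  ] 9.475 [ 0.11 -0.72  0.03]
-8 [304.65 379.02]
0 [304.46 440.68]
8 [304.27 501.26]
slot [312.03 243.06] [312.3  176.51] [311.77 308.4 ]
```

View pics/f.png

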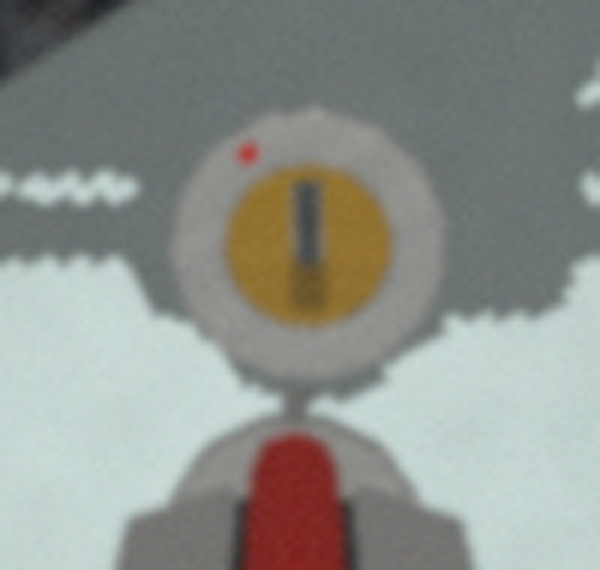

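Request:
{"op": "drive_tool", "data": {"increments": [1, -0.25, 0.15, 0, 0.1, 1, -0.45, 0.28, 0, 0.1, 1, -0.455, 0.28, -0.15, 0.1, 1, -0.455, 0.28, -0.28, 0.1, 1, -0.455, 0.28, -0.28, 0.1], "squeeze": 14}}

```text
time_s: 10.1
tool_pos: [504.4, 89.3, 121.6]
ee_rot: [-0.711, -3.059, 0.001]
wrist_force: [0.8, -0.6, -0.1]
gripper_width: 8.9
gripper_force: 14.0
```

Request:
{"op": "drive_tool", "data": {"increments": [1, 0, 0, -0.03, 0, 1, 0, 0, -0.05, 0, 1, 0, 0, -0.06, 0, 1, 0, 0, -0.06, 0]}}

```text
time_s: 10.6
tool_pos: [504.5, 89.5, 119.9]
ee_rot: [-0.712, -3.06, -0.0]
wrist_force: [0.2, -0.9, -0.3]
gripper_width: 8.5
gripper_force: 14.0
```

Request:
{"op": "drive_tool", "data": {"increments": [1, 0, 0, -0.025, 0, 1, 0, 0, -0.04, 0, 1, 0, 0, -0.05, 0, 1, 0, 0, -0.05, 0]}}

```text
time_s: 11.1
tool_pos: [504.5, 89.5, 117.8]
ee_rot: [-0.711, -3.06, 0.0]
wrist_force: [0.3, 0.3, 0.6]
gripper_width: 8.8
gripper_force: 14.0
```

Request:
{"op": "drive_tool", "data": {"increments": [1, 0, 0, -0.025, 0, 1, 0, 0, -0.05, 0, 1, 0, 0, -0.06, 0, 1, 0, 0, -0.06, 0]}}

```text
time_s: 11.6
tool_pos: [504.5, 89.5, 115.4]
ee_rot: [-0.712, -3.06, 0.0]
wrist_force: [1.2, -0.3, -1.1]
gripper_width: 9.1
gripper_force: 14.0
```

Request:
{"op": "drive_tool", "data": {"increments": [1, 0, 0, -0.04, 0, 1, 0, 0, -0.08, 0, 1, 0, 0, -0.12, 0, 1, 0, 0, -0.15, 0, 1, 0, 0, -0.15, 0]}}

```text
time_s: 12.22
tool_pos: [504.5, 89.4, 109.3]
ee_rot: [-0.712, -3.06, 0.0]
wrist_force: [-0.8, -0.1, -0.9]
gripper_width: 9.1
gripper_force: 14.0
```

Request:
{"op": "drive_tool", "data": {"increments": [1, 0, 0, -0.06, 0, 1, 0, 0, -0.12, 0, 1, 0, 0, -0.18, 0, 1, 0, 0, -0.24, 0, 1, 0, 0, -0.24, 0]}}

```text
time_s: 12.85
tool_pos: [504.4, 89.4, 99.6]
ee_rot: [-0.712, -3.06, 0.0]
wrist_force: [-1.2, 0.3, 0.1]
gripper_width: 9.3
gripper_force: 14.0
```

Request:
{"op": "drive_tool", "data": {"increments": [1, 0, 0, -0.04, 0, 1, 0, 0, -0.08, 0, 1, 0, 0, -0.1, 0, 1, 0, 0, -0.1, 0]}}

```text
time_s: 13.35
tool_pos: [504.6, 89.4, 95.9]
ee_rot: [0.712, 3.06, 0.0]
wrist_force: [-0.5, -0.6, 2.1]
gripper_width: 8.9
gripper_force: 14.0
```

Request:
{"op": "drive_tool", "data": {"increments": [1, 0, 0, -0.03, 0, 1, 0, 0, -0.06, 0, 1, 0, 0, -0.08, 0, 1, 0, 0, -0.08, 0]}}

```text
time_s: 13.85
tool_pos: [504.6, 89.4, 92.7]
ee_rot: [0.712, 3.06, 0.0]
wrist_force: [-0.5, 0.6, 2.8]
gripper_width: 8.9
gripper_force: 14.0
```

Request:
{"op": "drive_tool", "data": {"increments": [1, 0, 0, -0.015, 0, 1, 0, 0, -0.025, 0, 1, 0, 0, -0.025, 0]}}

```text
time_s: 14.22
tool_pos: [504.6, 89.5, 91.7]
ee_rot: [0.712, 3.06, 0.0]
wrist_force: [-0.0, -0.7, 3.0]
gripper_width: 8.9
gripper_force: 14.0
```

Request:
{"op": "drive_tool", "data": {"increments": [1, 0, 0, -0.02, 0, 1, 0, 0, -0.03, 0, 1, 0, 0, -0.03, 0]}}

```text
time_s: 14.6
tool_pos: [504.6, 89.5, 90.5]
ee_rot: [0.712, 3.06, 0.0]
wrist_force: [0.0, 0.2, 3.9]
gripper_width: 8.7
gripper_force: 14.0
```

Request:
{"op": "drive_tool", "data": {"increments": [1, 0, 0, -0.01, 0, 1, 0, 0, -0.015, 0, 1, 0, 0, -0.015, 0]}}

```text
time_s: 14.98
tool_pos: [504.6, 89.5, 90.3]
ee_rot: [0.711, 3.06, 0.0]
wrist_force: [-1.2, -0.5, 9.6]
gripper_width: 8.9
gripper_force: 14.0
```

Request:
{"op": "drive_tool", "data": {"increments": [1, 0, 0, 0.003, 0, 1, 0, 0, 0.003, -0.7, 1, 0, 0, 0.003, -1.4, 1, 0, 0, 0.003, -2, 1, 0, 0, 0.003, -2], "squeeze": 30}}

```text
time_s: 15.6
tool_pos: [504.6, 89.3, 90.3]
ee_rot: [0.977, 2.986, -0.0]
wrist_force: [-1.3, -1.1, 8.5]
gripper_width: 9.1
gripper_force: 30.0
```

```bash
python3 -c "
from h import *
s=robot.observe();print(s['tool_pos'],s['wrist_force'],s['wrist_torque'],R.from_rotvec(s['ee_rot']).as_matrix()[:2,0])"
```

```text
[504.55642589  89.32622032  90.31848827] [-1.2928792  -1.12661454  8.46549875] [-0.23100638  0.39837923  0.04349904] [-0.80671995  0.59093387]
```

Request:
{"op": "drive_tool", "data": {"increments": [1, 0, 0, 0, -0.7, 1, 0, 0, 0, -1.4, 1, 0, 0, 0, -2, 1, 0, 0, 0, -2.7, 1, 0, 0, 0, -2.7, 1, 0, 0, 0, -2.7]}}

```text
time_s: 16.35
tool_pos: [504.4, 89.2, 90.3]
ee_rot: [1.32, 2.851, -0.001]
wrist_force: [-3.9, -2.5, 10.1]
gripper_width: 8.8
gripper_force: 30.0
```

```bash
python3 -c "
from h import *
s=robot.observe();print(s['tool_pos'],s['wrist_force'],s['wrist_torque'],R.from_rotvec(s['ee_rot']).as_matrix()[:2,0])"
```

```text
[504.43612719  89.16263935  90.34222624] [-3.85550055 -2.50222896 10.13142892] [-0.58073329  0.67133629 -0.0133976 ] [-0.6470608   0.76243834]
```

Request:
{"op": "drive_tool", "data": {"increments": [1, -0.005, -0.004, 0.003, -0.5, 1, -0.01, -0.007, 0.003, -1.2, 1, -0.012, -0.008, 0.003, -1.9, 1, -0.012, -0.008, 0.003, -1.9]}}

```text
time_s: 16.85
tool_pos: [504.2, 89.0, 90.4]
ee_rot: [1.552, 2.731, -0.0]
wrist_force: [-0.4, -0.9, 6.5]
gripper_width: 8.4
gripper_force: 30.0
```

```bash
python3 -c "
from h import *
s=robot.observe();print(s['tool_pos'],s['wrist_force'],s['wrist_torque'],R.from_rotvec(s['ee_rot']).as_matrix()[:2,0])"
```

```text
[504.17444844  88.97310131  90.35332283] [-0.37507141 -0.87938429  6.4511821 ] [-0.29780665  0.15462421  0.03503818] [-0.51155416  0.85925092]
```

Request:
{"op": "drive_tool", "data": {"increments": [1, -0.002, -0.004, 0, -0.7, 1, -0.004, -0.008, 0, -1.3, 1, -0.004, -0.008, 0, -1.6, 1, -0.004, -0.008, 0, -1.6]}}

```text
time_s: 17.35
tool_pos: [504.0, 88.8, 90.3]
ee_rot: [1.738, 2.616, 0.0]
wrist_force: [-0.4, -0.6, 6.0]
gripper_width: 8.9
gripper_force: 30.0
```

```bash
python3 -c "
from h import *
s=robot.observe();print(s['tool_pos'],s['wrist_force'],s['wrist_torque'],R.from_rotvec(s['ee_rot']).as_matrix()[:2,0])"
```

```text
[503.99246631  88.81805378  90.34081771] [-0.37964181 -0.61580954  5.97716561] [-0.03506956  0.14954189  0.0915895 ] [-0.38755044  0.92184849]
```

Request:
{"op": "drive_tool", "data": {"increments": [0, 0, 0, 0.005, 0, 0, 0, 0, 0.005, 0, 0, 0, 0, 0.005, 0, 0, 0, 0, 0.005, 0, 0, 0, 0, 0.7, 0, 0, 0, 0, 1.9, 0, 0, 0, 0, 3, 0, 0, 0, 0, 3, 0]}}

```text
time_s: 18.35
tool_pos: [505.0, 89.0, 213.2]
ee_rot: [1.736, 2.613, 0.006]
wrist_force: [0.9, 0.2, -0.6]
gripper_width: 46.6
gripper_force: 0.0
```

```bash
python3 look.py u1 keyhole key_head key_tip handle
```

```text
18.4 [504.2  88.9 210.9] [1.7 2.6 0. ]
keyhole [(array([274.8, 197.1]), 0.75)]
key_head [(array([277. , 209.1]), 0.83)]
key_tip []
handle [(array([300.7,  86.3]), 0.93)]
```

View pics/u1.png

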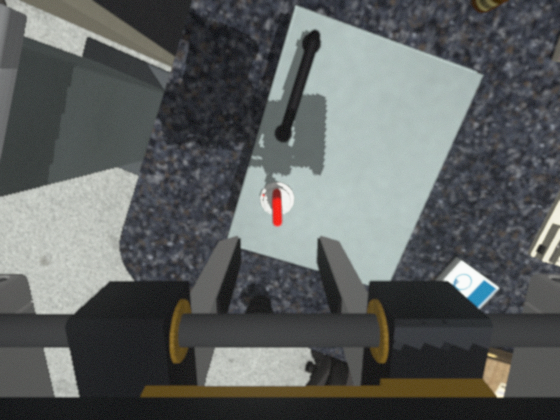

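```bash
python3 - <<'E'
from fit import *
np.set_printoptions(precision=2,suppress=True)
w,o=pickle.load(open('u1.pkl','rb'));v2,o2=pickle.load(open('v2.pkl','rb'))
Rt=R.from_rotvec(robot.observe()['ee_rot']).as_matrix()
f=lambda a,b,z:(lambda d:np.degrees(np.arctan2(d[1],d[0])))(atz(w,b,z)-atz(w,a,z))
print('front edge',f((230,240),(295,8),78)-90,'bar',f((283,133),(313,42),112)-90,'right edge', f((295,8),(480,73),78))
print('handle',atz(w,o['handle'],112),'bar mid',atz(w,(298,87.5),112),'bias',1.5*Rt[:,1])
print('tri',tri([(w,o['handle']),(v2,o2['handle'])]))
print(robot.observe()['joint_positions'])
E
```

```text
front edge 5.984022227159755 bar 4.324785094607677 right edge 5.815097979244556
handle [481.55 193.57 112.  ] bar mid [479.82 191.8  112.  ] bias [ 1.38  0.58 -0.  ]
tri (array([480.91, 193.6 , 112.84]), [np.float64(0.6436353121244797), np.float64(0.6436353121244763)])
[ 0.1   0.21  1.62 -0.    1.31 -0.3 ]
```

Request:
{"op": "drive_tool", "data": {"increments": [0, -0.2, 1.0, 0, -1, 0, -0.4, 2.0, -0.2, -2.2, 0, -0.57, 2.63, -0.5, -3.4, 0, -0.57, 2.63, -1.4, -3.5, 0, -0.57, 2.63, -2.3, -3.5, 0, -0.57, 2.63, -2.83, -3.5, 0, -0.57, 2.63, -2.83, -3.5], "squeeze": 25}}

```text
time_s: 19.48
tool_pos: [480.0, 193.7, 95.0]
ee_rot: [-2.115, -2.321, 0.006]
wrist_force: [-0.1, -0.3, 1.2]
gripper_width: 46.8
gripper_force: 0.0
```

Request:
{"op": "drive_tool", "data": {"increments": [1, 0, 0, 0, 0, 1, 0, 0, 0, 0, 1, 0, 0, 0, 0, 1, 0, 0, 0, 0, 1, 0, 0, 0, 0, 1, 0, 0, 0, 0]}}

```text
time_s: 20.23
tool_pos: [480.0, 194.0, 97.1]
ee_rot: [-2.115, -2.321, 0.003]
wrist_force: [-9.0, -1.2, 7.3]
gripper_width: 9.3
gripper_force: 25.0
```

Request:
{"op": "drive_tool", "data": {"increments": [1, 0.01, 0, 0.08, 0, 1, 0.04, 0, 0.17, 0, 1, 0.07, 0.01, 0.26, 0, 1, 0.1, 0.01, 0.345, 0, 1, 0.1, 0.01, 0.345, 0]}}

```text
time_s: 20.85
tool_pos: [484.0, 194.3, 110.5]
ee_rot: [-2.115, -2.321, 0.004]
wrist_force: [-9.7, -0.4, -0.2]
gripper_width: 9.4
gripper_force: 25.0
```

Request:
{"op": "drive_tool", "data": {"increments": [1, 0.05, 0.006, 0.16, 0, 1, 0.12, 0.012, 0.33, 0, 1, 0.2, 0.02, 0.49, 0, 1, 0.285, 0.028, 0.655, 0, 1, 0.285, 0.028, 0.655, 0]}}

```text
time_s: 21.48
tool_pos: [495.9, 195.4, 137.5]
ee_rot: [-2.115, -2.321, 0.002]
wrist_force: [-10.9, -2.6, 4.4]
gripper_width: 9.1
gripper_force: 25.0
```

```bash
python3 - <<'E'
from h import *
s=robot.observe();print(s['tool_pos'],s['wrist_force'],s['time_s'])
c=cam('scene');cv2.imwrite('pics/s2.png',cv2.resize(c['pixels'][140:320,150:380],None,fx=2.5,fy=2.5))
E
```

```text
[495.90798252 195.38023201 137.4647129 ] [-10.90658453  -2.59209037   4.37029586] 21.475
```

View pics/s2.png

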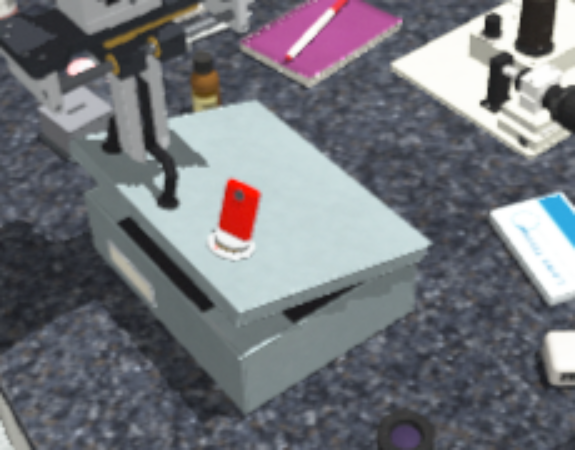

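Request:
{"op": "drive_tool", "data": {"increments": [1, 0.08, 0.008, 0.16, 0, 1, 0.174, 0.016, 0.315, 0, 1, 0.28, 0.026, 0.46, 0, 1, 0.39, 0.036, 0.6, 0, 1, 0.51, 0.048, 0.74, 0, 1, 0.63, 0.059, 0.87, 0, 1, 0.765, 0.07, 0.99, 0, 1, 0.9, 0.083, 1.11, 0, 1, 1.04, 0.096, 1.225, 0, 1, 1.18, 0.11, 1.335, 0]}}

```text
time_s: 22.78
tool_pos: [542.7, 199.7, 192.0]
ee_rot: [-2.115, -2.321, 0.003]
wrist_force: [-18.6, -4.1, 13.6]
gripper_width: 8.7
gripper_force: 25.0
```

Request:
{"op": "drive_tool", "data": {"increments": [1, -0.02, 0, 0.03, 0, 1, 0.13, 0.012, 0.135, 0, 1, 0.28, 0.026, 0.23, 0, 1, 0.435, 0.04, 0.32, 0, 1, 0.595, 0.055, 0.4, 0, 1, 0.76, 0.07, 0.48, 0, 1, 0.926, 0.086, 0.55, 0, 1, 1.1, 0.102, 0.61, 0, 1, 1.27, 0.118, 0.66, 0, 1, 1.27, 0.118, 0.66, 0]}}

```text
time_s: 24.02
tool_pos: [595.4, 204.5, 218.4]
ee_rot: [2.115, 2.32, 0.003]
wrist_force: [-2.2, -2.4, 8.2]
gripper_width: 8.9
gripper_force: 25.0
```

Request:
{"op": "drive_tool", "data": {"increments": [0.57, 0, 0, 0, 0, 0.57, 0, 0, 0, 0, 0.57, 0, 0, 0, 0, 0.57, 0, 0, 0.3, 0, 0.57, 0, 0, 0.8, 0, 0.57, 0, 0, 1.6, 0, 0.57, 0, 0, 2.4, 0, 0.57, 0, 0, 2.4, 0]}}

```text
time_s: 25.02
tool_pos: [595.0, 204.8, 316.0]
ee_rot: [2.114, 2.32, 0.007]
wrist_force: [0.2, 0.1, 0.0]
gripper_width: 19.7
gripper_force: 0.0
```

```bash
python3 - <<'E'
from h import *
s=robot.observe();print(s['tool_pos'],s['wrist_force'],s['gripper_width'],s['time_s'])
c=cam('scene');t=cam('top')
np.set_printoptions(precision=1,suppress=True)
for n in('scene','top'):
  for m in('handle','keyhole','key_head'): print(n,m,[(np.round(k['point'],1),round(k['p'],2)) for k in robot.landmark_of(n,m)[:1]])
# expected handle for angles
for th in(55,60,65):
    psi=np.radians(5.3);Rz=R.from_euler('z',psi).as_matrix()
    O=np.array([480.5,194.2,112])-Rz@[-69,52,112]
    q=R.from_euler('y',np.radians(th)).as_matrix()
    f=lambda p:O+Rz@(np.array([91,0,70])+q@(np.array(p)-[91,0,70]))
    print(th,*[proj(k,f(p)) for k in(c,t) for p in([-69,52,112],[-55,-55,81])])
cv2.imwrite('pics/s3.png',cv2.resize(c['pixels'][80:330,120:420],None,fx=2.2,fy=2.2))
E
```

```text
[595.04133132 204.8240053  315.99021374] [0.17498911 0.1102375  0.01247367] 19.695929989880945 25.025
scene handle [(array([247.5, 143.8]), 0.75)]
scene keyhole [(array([272.3, 183.8]), 0.66)]
scene key_head [(array([283.4, 172.6]), 0.55)]
top handle [(array([245.8, 225.7]), 0.75)]
top keyhole [(array([291.1, 227.9]), 0.93)]
top key_head [(array([288.9, 216.5]), 0.54)]
55 [241.9 147.7] [269.1 190.5] [244.2 231. ] [290.6 235.7]
60 [247.7 143.3] [274.  185.4] [243.7 224.8] [290.3 230.8]
65 [253.5 139.3] [279.  180.7] [243.2 218.6] [290.  225.6]
```

View pics/s3.png

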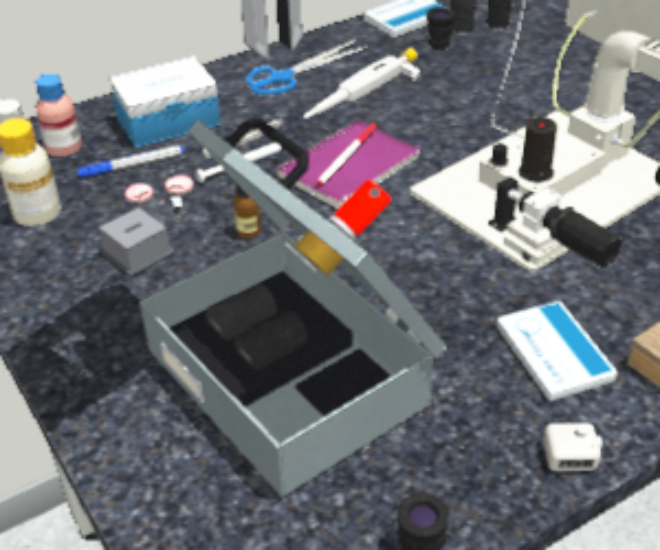

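```bash
python3 - <<'E'
from h import *
np.set_printoptions(precision=1,suppress=True)
c=cam('scene');t=cam('top')
Rz=R.from_euler('z',5.3,degrees=True).as_matrix();O=np.array([480.5,194.2,112])-Rz@[-69,52,112];q=R.from_euler('y',60.5,degrees=True).as_matrix()
f=lambda p:O+Rz@(np.array([91,0,70])+q@(np.array(p)-[91,0,70]))
for d in(0,5,10): print(d,*[proj(k,f((-55,-55,z+d))) for z in(111,129) for k in(c,t)])
# extent of red blob in scene
h=cv2.cvtColor(c['pixels'],cv2.COLOR_BGR2HSV);m=(((h[...,0]<8)|(h[...,0]>172))&(h[...,1]>150)&(h[...,2]>80)).astype(np.uint8)
n,l,s,ce=cv2.connectedComponentsWithStats(m[150:200,260:310]);print(s[1:]+[260,150,0,0,0],ce[1:]+[260,150])
for d in(0,5,10): print(d,np.array([proj(c,f((-55+a*14*np.cos(-1.26),-55+a*14*np.sin(-1.26),z+d))) for a in(-1,1) for z in(85,129)]).round(1).tolist())
E
```

```text
0 [285.7 172.8] [289.7 218.6] [292.5 165.6] [289.3 211.5]
5 [287.6 170.8] [289.6 216.6] [294.3 163.6] [289.2 209.5]
10 [289.5 168.8] [289.5 214.7] [296.2 161.6] [289.1 207.5]
[[265 162   2   2   3]
 [272 162  26  25 332]] [[265.3 162.7]
 [284.6 173.8]]
0 [[270.5, 178.6], [286.9, 161.0], [281.5, 188.0], [298.1, 170.2]]
5 [[272.4, 176.6], [288.8, 159.0], [283.4, 186.0], [300.0, 168.2]]
10 [[274.2, 174.6], [290.6, 157.0], [285.3, 184.0], [301.8, 166.2]]
```

```bash
python3 -c "
from bench import robot
print(robot.close_job())"
```

```text
the job is handed in; nothing more can be done
None
```

The job is handed in: the case is unlocked with the key left fully home, the lid stands open at about 60°, the arm is clear and the bystanders were not touched; the highest force I read while the key was in the lock was about 11 N, and it took about 25 s.

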